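# Lock the filter hatch with the slot key and stow the key in its foam

## Robot

A 6-joint arm with a two-finger parallel gripper is mounted at the origin on the work surface. World frame = base frame: x ahead of the robot, y to its left, z up, the work surface at z = 0. Lengths are in m, angles in rad, forces in N, time in s.
With the tool pointing down it reaches from about 0.325 to 0.875 m from the base axis. Payload 4.4 kg.
Tool frame: the origin (TCP) lies midway between the tips of the shut fingers; the grasp point (between the pads) lies 19 mm behind it (grip_point_offset is the distance from the TCP to the grasp point, in m); z points along the fingers, y is the direction in which the jaws open and shut (so a half turn about z gives the same grasp; the last joint's range is limited). The gripper opens to 85 mm and grips with 20 to 120 N. Pads are 22 mm wide; open, the fingers measure 114 mm over their backs; the gripper's body (76 mm by 85 mm) begins 54 mm behind the grasp point. The pads swing forward as they close: fully open they stand 13 mm farther back than shut.
Start: joints at [-1.274, 0.207, 1.542, -0, 1.393, -0.15], TCP at [0.249, -0.518, 0.231] pointing down, gripper open.
Joint ranges: [-2.73, 2.73], [-0.86, 2.22], [0.23, 2.46], [-1.11, 4.25], [0.08, 2.63], [-2.82, 2.82]. Speed limits (rad/s): [2.79, 2.79, 3.14, 3.14, 3.14, 3.14].

## Interface

Orientations are given as a unit quaternion [x, y, z, w].
In Python, from workcell import * gives the robot as it stands.
- The arm moves only by the shell command python3 -m inch 'ROWS' [OPENING] [FORCE]. ROWS is JSON, a list of rows, each an object with "travel": the shift along the tool's x, y, z in mm, a list of three; "turn": the turn about the tool's z in degrees. In form: [{"travel": [dx, dy, dz], "turn": turn}, ...]. A call has 1 to 5 rows; each row shifts and turns the commanded pose from where the row before left it, along the tool's axes as they then stand; what a row does not reach is not made up. A row lasts 1/8 s, in which the tool goes at most 62.5 mm and 10.7 degrees, less where a joint would pass 70% of its speed; a pose out of reach is approached as far as the arm can. A call is refused whole if a number of a shift passes 62.5 or a number of a turn 10.7, either way. A call with a gripper value outside its range is refused whole. OPENING is the finger opening in mm, from 0 to 85.4, set as the call begins (- or left out, the last holds). The fingers move at their own pace and stop on an object; FORCE is the grip in N (left out, the last holds). Time passes only in rows, so rows that do not move let the fingers close. It gives the time, the measured TCP pose, the force and the opening at its end, in the units of the state.
- state(): the state, without advancing time (a new reading comes with each control period).
- camera(name): name is "side" or "top" or "wrist"; returns (picture, depth): 480x640x3 uint8, red, green, blue; 480x640 float32, m along the optical axis (not along the pixel's ray), 0 where there is no reading.
- camera_info(name): a dict with "K" (3x3 intrinsics, pixels), "camera_from_world" (4x4, takes a point from world to camera coordinates); the wrist camera has in their place "mount" (4x4, takes a point from camera to tool coordinates, whose origin is the TCP and whose axes are the flange's). Camera axes: x right, y up, looking along -z (the intrinsics and any distortion apply to the point x, -y, -z); pixel columns grow to the right and rows downward; lengths in m; the calibration is good to about 2 mm. A picture is of the moment at which its call begins: read the wrist's pose just before it. camera_info takes no time and is no camera call.
- sign_off(): hands the job in, once; it reports no verdict.
The state is a dict: "time": time; "qpos": joint angles; "joint_velocities": joint speeds; "effort": joint torques, N m; "tcp_pos": TCP position; "orientation": TCP orientation; "force": force on the tool from outside, world axes, zero at the start; "ft_torque": the same for the moment, N m; "width": opening from 0.0 (shut) to 1.0 (fully open).
Only numpy, scipy, OpenCV 4.12 (cv2) and the standard library are available. Lean on these libraries where they do the work, as an engineer would, in place of code of your own. Each camera call takes 0.05 s, during which the arm holds its last target.

## Task

The filter unit on the packing counter has been serviced: with the slab-handled slot key from the tool rest, turn both slotted fasteners of its hatch clockwise as far as they go, so that each slot lines up with its ribs. Then put the key away in the tool case, pressing it upright, blade down, fully home into the foam cutout that fits it, and let go of it. Leave everything else on the counter where it is.

Things in the scene. Friction and masses are not known exactly. Their poses are not given: they have to be found in the camera images.
- hatch: Grey metal air-filter unit, fixed low box 130 (its x) x 200 (its y) x 52 mm high with a steel hatch plate on top. Origin: centre of its underside, z up. At x = 0, y = +60 and -60 mm it has two slotted quarter-turn fasteners, each recessed in a round aluminium collar (outer diameter 58, rim 66 mm above the counter). Two dark ribs beside each collar, in line along x, mark the slot's locked direction.
- hatch_bail (a point): Middle of the top bar of the hatch's fixed bail handle, 82 mm above the counter, midway between the fasteners: a 10 mm round bar that spans 70 mm along the unit's x, with a leg down at each end.
- fastener_a_slot (a point): Fastener at the unit's y = +60 mm: steel head, diameter 48 mm, free to turn inside its collar. This point is on its axis, level with its top face (66 mm above the counter), and turns with it: the slot runs right across along this point's y axis. Slot 7 mm wide, 9 mm deep, 48 mm long.
- fastener_b_slot (a point): The same point on the same kind of fastener at the unit's y = -60 mm.
- fastener_a (a joint): Angle of fastener a in rad, growing clockwise seen from above. 0 (stop) = unlocked, slot along the unit's y (long side). 1.571 (stop) = locked, slot along the unit's x, in line with the two ribs. It starts between 0 and 0.6, turns stiffly (about 0.12 N m) and stays where it is left.
- fastener_b (a joint): The same for fastener b.
- key: Slot key, 105 mm tall, about 0.12 kg, standing upright, blade down, in the tool rest. Origin: middle of the blade's lower edge; z up to the handle; width along y. Steel blade 3 (x) x 36 (y) mm, z = 0 to 30 mm; flat wooden slab handle 20 (x) x 60 (y) mm, z = 30 to 105 mm, best gripped across its 20 mm thickness. Fits a slot either way round.
- key_shoulder (a point): Point on the key: centre of the handle's flat underside, 30 mm above the blade's lower edge; same axes as the key.
- rest: Fixed dark wooden tool rest 60 (x) x 160 (y) x 42 mm high, origin centre of its underside. Two through slots 7 (x) x 41 (y) mm at y = +37.5 and -37.5 mm; the key stands in one, the box opener in the other; the handles' undersides rest on its top.
- opener: Bystander: box opener with the same blade as the key but a round wooden handle, diameter 32 mm, also 105 mm tall, standing in the other slot of the rest. Origin at the middle of the blade's lower edge.
- case: Open black tool case 112 (x) x 162 (y) x 58 mm high, fixed, filled with dark foam whose top is 54 mm above the counter. Origin: centre of its underside. Three cutouts: the largest rectangle (27 x 64 mm, long side along y, at x = 0, y = -30 mm) is the key's; a round one of 35 mm and a smaller rectangle of 27 x 41 mm are for other things and stay empty.
- key_home (a point): Centre of the key cutout's floor, 36 mm above the counter, 18 mm under the foam's top; case axes (cutout long along y). In the floor is a blade slit 11 x 47 mm, 31 mm deep. Key home: upright, key_shoulder at this point, either way round; 57 mm of handle stays above the foam.
- foam_lips (a point): Middle of the gap between the springy foam lips on the long sides of the key's cutout, 4 mm above its floor; case axes. The lips slope from 25 mm apart just under the foam's top to 17 mm apart in the lowest 5 mm; the 20 mm handle pushes them outwards. Pressing it home past them takes about 5 to 20 N; then they hold it.
- jar: Bystander: small jar with steel cap, diameter 37, height 100 mm, standing; origin at its foot.
- stamp: Bystander: wooden hand stamp, diameter 36, height 90 mm, standing; origin at its foot.
- mug: Bystander: white mug, diameter 76, height 90 mm; origin at its foot.
- tape: Bystander: cardboard tape core lying flat, diameter 90, height 40 mm; origin at its underside.
- banana: Bystander: green banana 180 mm long, 34 mm thick, lying on the counter; origin under its middle.
- tongs: Bystander: wooden tongs 150 x 22 x 25 mm lying on the counter; origin under their middle.
Mind the look-alikes: they are no part of the job. What is shaped like the key but turquoise is not meant. Leave any green look-alike of the case alone.

How it is judged:
On the way, in this order (a step that is already met when the one before it is completed fails the run):
1. one fastener is locked with the key's blade in its slot (((value of joint fastener_a above 1.4 rad and (z of key in the frame of fastener_a_slot below -0.003 m and horizontal distance between key and fastener_a_slot below 0.012 m)) or (value of joint fastener_b above 1.4 rad and (z of key in the frame of fastener_b_slot below -0.003 m and horizontal distance between key and fastener_b_slot below 0.012 m)))), for 0.05 s.
2. the other fastener is locked too, with the key's blade in its slot (value of joint each of fastener_a, fastener_b above 1.4 rad and ((z of key in the frame of fastener_a_slot below -0.003 m and horizontal distance between key and fastener_a_slot below 0.012 m) or (z of key in the frame of fastener_b_slot below -0.003 m and horizontal distance between key and fastener_b_slot below 0.012 m))), for 0.05 s.
At the end, for the whole second after the job is handed in: Both fasteners stand at 1.40 rad or more (within 10 degrees of the locked stop), and the key stands upright (within 7 degrees) in its foam cutout with its handle's underside on the cutout's floor (within 4 mm in height and 6 mm sideways), at rest and released (value of joint each of fastener_a, fastener_b above 1.4 rad and horizontal distance between key_shoulder and key_home below 0.006 m and z of key_shoulder in the frame of key_home between -0.004 and 0.004 m and angle between key's own z axis and vertical below 0.12 rad and linear speed of key below 0.02 m/s); the robot touches nothing.
It fails at once if a bystander is shifted by more than 30 mm (distance of any of opener, jar, stamp, mug, tape, banana, tongs from where it was at the start of the episode above 0.03 m).
It fails at once if a standing bystander is tipped by more than 30 degrees (angle between any of opener, jar, stamp, mug, tape, tongs's own z axis and vertical above 0.52 rad).
It also fails if it takes over 69 s, if anything falls off the work surface, if the arm or the gripper's body presses on something with over 40 N, if the wrist force passes 120 N, or if a joint passes its speed limit or range.

## Working session

There is one attempt and no reset: what is moved stays moved. The work goes in short steps, Python scripts to look and compute and a shell command to move; the robot and the scene stay as the last step left them, time stands still between calls to the robot, and variables do not carry over. Pictures are saved under pics/ and viewed, and the job is handed in when it is done.

```bash
ls; mkdir -p pics
python3 - <<'E'
from workcell import *
import cv2,numpy as np
print(state())
for n in ["side","top"]:
    p,d=camera(n); cv2.imwrite(f"pics/{n}0.png",p[:,:,::-1]); np.save(f"pics/{n}0.npy",d)
    print(n,camera_info(n))
print(camera_info("wrist"))
E
```

```text
pics
{'time': 0.0, 'qpos': array([-1.27352235e+00,  2.07423870e-01,  1.54295078e+00, -2.26623802e-06,
        1.39352374e+00, -1.50496849e-01]), 'joint_velocities': array([ 0.00070768, -0.00042509,  0.0008016 , -0.00050167, -0.00047163,
        0.00056044]), 'effort': array([ 1.32239093e-04, -3.83032572e+01, -2.91595960e+01, -1.11557251e-04,
        1.04620183e-02,  1.45515306e-07]), 'tcp_pos': array([ 0.24871568, -0.51758165,  0.23012509]), 'orientation': array([ 9.75041480e-01,  2.22019781e-01, -8.56436977e-05, -1.14968530e-03]), 'force': array([-0.91763916,  0.0091688 , -0.10266557]), 'ft_torque': array([-0.00486234,  0.01672804, -0.03566831]), 'width': 1.0000979691864438}
side {'K': array([[583.43569775,   0.        , 318.48447627],
       [  0.        , 583.43569775, 237.40468856],
       [  0.        ,   0.        ,   1.        ]]), 'camera_from_world': array([[ 9.79872020e-01, -1.99625086e-01,  8.05238613e-04,
        -4.72521076e-01],
       [ 1.26793390e-01,  6.25478625e-01,  7.69870070e-01,
        -1.93409250e-01],
       [-1.54189039e-01, -7.54272042e-01,  6.38200146e-01,
[... 453 characters left out ...]
5.31985330e-01],
       [-6.33948472e-02, -7.19080434e-04,  9.97988265e-01,
        -1.63632457e+00],
       [ 0.00000000e+00,  0.00000000e+00,  0.00000000e+00,
         1.00000000e+00]])}
{'K': array([[368.59325033,   0.        , 322.60883228],
       [  0.        , 368.59325033, 244.26479575],
       [  0.        ,   0.        ,   1.        ]]), 'mount': array([[ 2.38435149e-04,  9.64138717e-01,  2.65398713e-01,
         6.79974961e-02],
       [ 9.99999782e-01, -6.64681740e-05, -6.56938216e-04,
         2.07168001e-03],
       [-6.15739001e-04,  2.65398812e-01, -9.64138523e-01,
        -1.42084506e-01],
       [ 0.00000000e+00,  0.00000000e+00,  0.00000000e+00,
         1.00000000e+00]])}
```

View pics/side0.png

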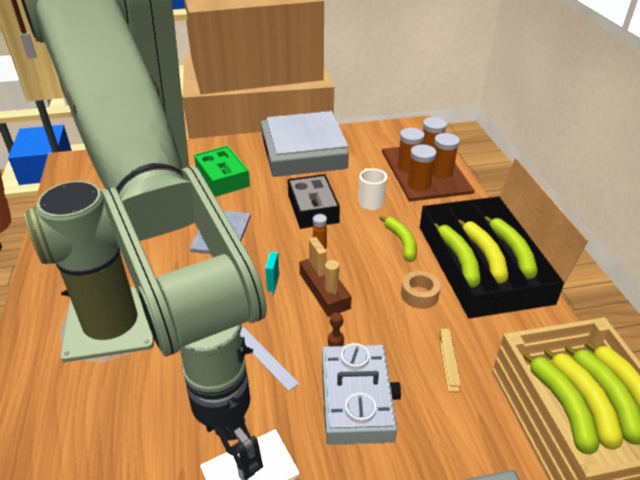

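View pics/top0.png

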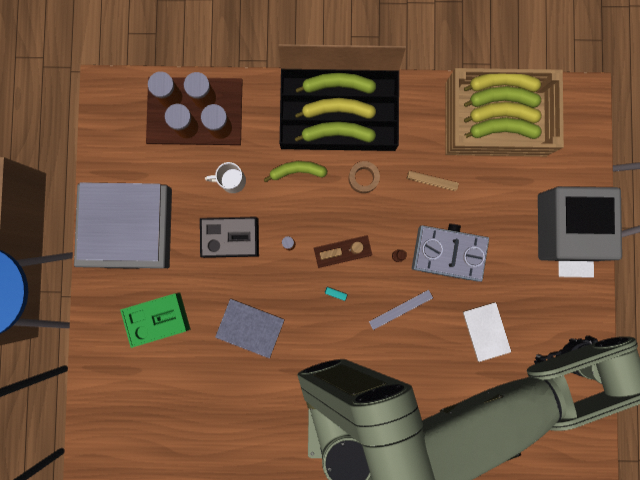

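Key look-alikes in the top view: the slab handle in the rest near (330,251), which fits the description; the round-handled opener near (357,247); and the turquoise slab at (336,293), which is not meant. The black case is at (229,237). The green one at (155,320) is a decoy. The hatch is at (451,252). I'll check these in close crops.

Run:
```python
import cv2,numpy as np
p=cv2.imread("pics/top0.png")
a=cv2.resize(p[225:275,305:380],None,fx=8,fy=8,interpolation=cv2.INTER_CUBIC)
cv2.imwrite("pics/c_rest.png",a)
a=cv2.resize(p[215:290,405:500],None,fx=8,fy=8,interpolation=cv2.INTER_CUBIC)
cv2.imwrite("pics/c_hatch.png",a)
a=cv2.resize(p[210:265,190:270],None,fx=8,fy=8,interpolation=cv2.INTER_CUBIC)
cv2.imwrite("pics/c_case.png",a)
```

```text
(no output)
```

View pics/c_rest.png

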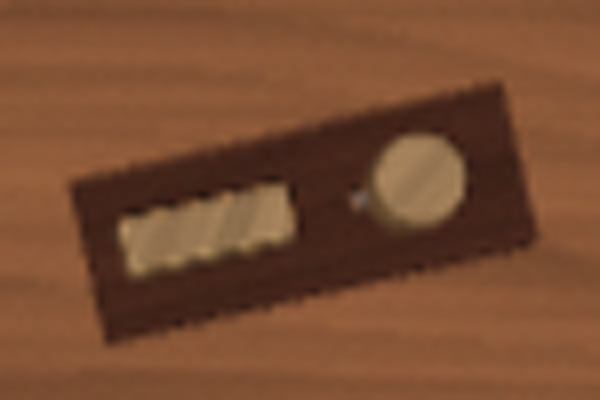

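View pics/c_hatch.png

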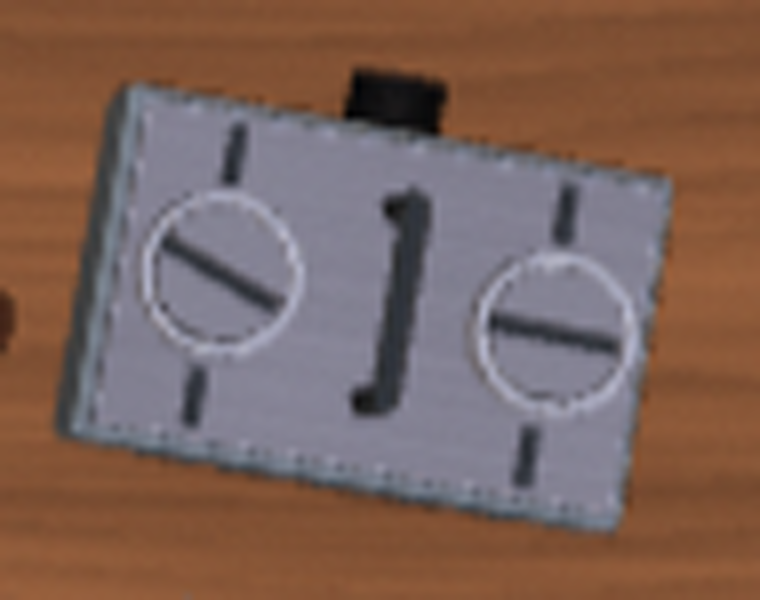

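View pics/c_case.png

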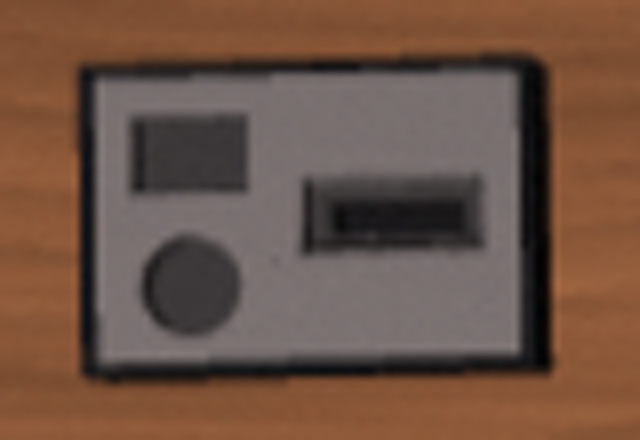

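The crops confirm it. The tan slab is in the left slot of the rest at top (331,253), and the round opener is at (357,247). The slots on the hatch show at (433,249), about 20° in, and (475,256), about 0°. The key cutout is at (239,237). Next I'll get coarse positions.

```bash
cat > h.py <<'E'
from workcell import *
import cv2,numpy as np
from scipy.spatial.transform import Rotation as Rot
def ray(name,uv,z,pose=None):
    """pixels -> world xy on plane z"""
    ci=camera_info(name);K=ci["K"]
    uv=np.atleast_2d(np.array(uv,float))
    d=np.c_[(uv[:,0]-K[0,2])/K[0,0],-(uv[:,1]-K[1,2])/K[1,1],-np.ones(len(uv))]
    if name=="wrist":
        T=np.eye(4);T[:3,:3]=Rot.from_quat(pose[1]).as_matrix();T[:3,3]=pose[0]
        W=T@ci["mount"]
    else: W=np.linalg.inv(ci["camera_from_world"])
    D=d@W[:3,:3].T;o=W[:3,3]
    return o+D*((z-o[2])/D[:,2])[:,None]
def proj(P,pose):
    ci=camera_info("wrist");T=np.eye(4);T[:3,:3]=Rot.from_quat(pose[1]).as_matrix();T[:3,3]=pose[0]
    M=np.linalg.inv(T@ci["mount"]);P=np.atleast_2d(P);c=P@M[:3,:3].T+M[:3,3];K=ci["K"]
    return np.c_[K[0,0]*c[:,0]/-c[:,2]+K[0,2],K[1,1]*-c[:,1]/-c[:,2]+K[1,2]]
def yaw(q): 
    x=Rot.from_quat(q).as_matrix()[:,0]; return np.degrees(np.arctan2(x[1],x[0]))
def here():
    s=state();return s["tcp_pos"],s["orientation"],s
def goto(xyz,a):
    """print shift in tool axes now (mm) and turn deg"""
    p,q,s=here();R=Rot.from_quat(q).as_matrix()
    t=(-(a-yaw(q))+180)%360-180
    print("tcp",p.round(4),"yaw",round(yaw(q),2),"travel mm",(R.T@(np.array(xyz)-p)*1000).round(1),"turn",round(t,1))
def snap(fn):
    p,q,s=here();im,d=camera("wrist");cv2.imwrite(f"pics/{fn}.png",im[:,:,::-1])
    np.savez(f"pics/{fn}.npz",p=p,q=q,d=d);return im[:,:,::-1].copy(),d,(p,q)
def load(fn):
    z=np.load(f"pics/{fn}.npz");return cv2.imread(f"pics/{fn}.png"),z["d"],(z["p"],z["q"])
E
python3 - <<'E'
from h import *
def c(n,uv,z):
    P=ray("top",uv,z);print(n,P.round(4).tolist())
# crop px -> full: u=u0+(x+.5)/8-.5
f=lambda u0,v0,L:[(u0+(x+.5)/8-.5,v0+(y+.5)/8-.5) for x,y in L]
k=f(305,225,[(120,218),(287,183),(297,240),(130,278)]);c("key",k,.117)
P=ray("top",k,.117);print("ctr",P.mean(0),"ang",np.degrees(np.arctan2(*( (P[0]-P[1]+P[3]-P[2])[[1,0]]))))
c("opener",f(305,225,[(419,180)]),.117)
h=f(405,215,[(224,272),(556,332)]);P=ray("top",h,.066);print("F1,F2",P,"unit y",np.degrees(np.arctan2(*(P[0]-P[1])[[1,0]])),np.linalg.norm(P[0]-P[1]))
s=ray("top",f(405,215,[(165,240),(280,306),(490,322),(622,347)]),.066)
for i in(0,2):print("slot",np.degrees(np.arctan2(*(s[i]-s[i+1])[[1,0]])))
q=ray("top",f(190,210,[(304,180),(482,180),(482,248),(304,250)]),.054);print("cut",q.mean(0),np.degrees(np.arctan2(*((q[0]-q[1])+(q[3]-q[2]))[[1,0]])))
q=ray("top",f(190,210,[(98,75),(520,68),(520,357),(98,362)]),.054);print("foam",q,q.mean(0))
goto([.5,-.3,.3],80)
E
```

```text
key [[0.4916, 0.0703, 0.117], [0.5045, 0.0133, 0.117], [0.485, 0.0096, 0.117], [0.4711, 0.0666, 0.117]]
ctr [0.48806409 0.03997874 0.117     ] ang 103.17346879426596
opener [[0.5062, -0.0319, 0.117]]
F1,F2 [[ 0.50771341 -0.2497597   0.066     ]
 [ 0.4882026  -0.36718006  0.066     ]] unit y 80.5658108532531 0.11903030325423841
slot 60.78010129267141
slot 80.08268312960698
cut [0.53502488 0.30149142 0.054     ] 91.16631487678252
foam [[0.58347162 0.40816384 0.054     ]
 [0.5882105  0.25728924 0.054     ]
 [0.48480377 0.25506256 0.054     ]
 [0.4808088  0.40534635 0.054     ]] [0.53432367 0.3314655  0.054     ]
tcp [ 0.2488 -0.5176  0.2302] yaw 25.66 travel mm [320.7 -87.5 -69.5] turn -54.3
```

```bash
python3 -m inch '[{"travel":[58,-15,0],"turn":0},{"travel":[58,-15,0],"turn":0},{"travel":[58,-15,0],"turn":0},{"travel":[58,-15,0],"turn":0},{"travel":[58,-15,0],"turn":0}]'; python3 -c "
from h import *
goto([.498,-.308,.17],80)"
```

```text
time: 0.72
tcp_pos: [0.4789, -0.3235, 0.2308]
orientation: [0.975, 0.222, -0.0, -0.0]
force: [0.2, -0.6, -0.0]
width: 1.001
tcp [ 0.4789 -0.3235  0.2308] yaw 25.65 travel mm [24.  -5.7 60.8] turn -54.3
```

```bash
python3 -m inch '[{"travel":[0,0,10],"turn":-10.5},{"travel":[0,0,10],"turn":-10.5},{"travel":[0,0,10],"turn":-10.5},{"travel":[0,0,10],"turn":-10.5},{"travel":[0,0,10],"turn":-10.5}]'; python3 -c "
from h import *
goto([.498,-.308,.17],80)"
```

```text
time: 1.35
tcp_pos: [0.4776, -0.3247, 0.1803]
orientation: [0.774, 0.633, -0.0, -0.001]
force: [-0.4, -0.5, 0.1]
width: 1.001
tcp [ 0.4776 -0.3247  0.1803] yaw 78.51 travel mm [20.5 16.7 10.3] turn -1.5
```

```bash
python3 -m inch '[{"travel":[20,17,10],"turn":-1.5},{"travel":[0,0,0],"turn":0},{"travel":[0,0,0],"turn":0}]'; python3 -c "
from h import *
im,d,po=snap('w1');print(po, yaw(po[1]))"
```

```text
time: 1.72
tcp_pos: [0.4983, -0.3091, 0.1711]
orientation: [0.768, 0.641, -0.0, -0.0]
force: [0.9, 0.4, 0.4]
width: 0.999
(array([ 0.49830202, -0.30911398,  0.17107233]), array([ 7.67926873e-01,  6.40537393e-01, -3.07905983e-04, -2.66221739e-04])) 79.66381737115007
```

View pics/w1.png

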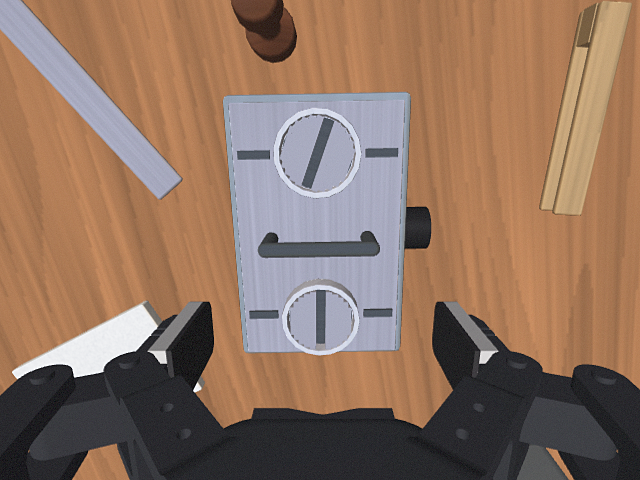

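The wrist view shows fastener a's collar at about (317,153) with its slot tilted, fastener b's at (320,317) with its slot vertical in the picture, and the bail at (320,248). I'll fit the slots.

Run:
```python
from h import *
im,d,po=load('w1')
g=cv2.cvtColor(im,cv2.COLOR_BGR2GRAY)
for (u,v,r) in((317,153,37),(320,317,31)):
    m=np.zeros_like(g);cv2.circle(m,(u,v),r,255,-1)
    k=((g<95)&(m>0)).astype(np.uint8)
    k=cv2.morphologyEx(k,cv2.MORPH_OPEN,np.ones((3,3),np.uint8))
    n,l,st,ce=cv2.connectedComponentsWithStats(k);i=1+st[1:,4].argmax()
    ys,xs=np.nonzero(l==i)
    W=ray("wrist",np.c_[xs,ys],.066,po)[:,:2].astype(np.float32)
    print("slot",cv2.minAreaRect(W),W.mean(0))
    vx,vy,_,_=cv2.fitLine(W,cv2.DIST_L2,0,.01,.01).ravel();print(" ang",np.degrees(np.arctan2(vy,vx)))
    # collar: bright ring
    hsv=cv2.cvtColor(im,cv2.COLOR_BGR2HSV);m2=np.zeros_like(g);cv2.circle(m2,(u,v),r+14,255,-1)
    b=((g>205)&(m2>0)).astype(np.uint8);c,_=cv2.findContours(b,cv2.RETR_EXTERNAL,cv2.CHAIN_APPROX_NONE)
    p=np.vstack(c)[:,0];p=cv2.convexHull(p)[:,0]
    W=ray("wrist",p,.066,po)[:,:2];(cc,rad)=cv2.minEnclosingCircle((W*1000).astype(np.float32));
    e=cv2.fitEllipse(p);print("collar",cc,rad,"ell",ray("wrist",[e[0]],.066,po)[0])
```

```text
slot ((0.5072731971740723, -0.25061047077178955), (0.04519530013203621, 0.006453470326960087), 60.33942413330078) [ 0.5075246  -0.25002953]
 ang 60.214474
collar (507.0231628417969, -250.90428161621094) 28.40657615661621 ell [ 0.50714478 -0.24997421  0.066     ]
slot ((0.4879935681819916, -0.3655339777469635), (0.041930098086595535, 0.00600476423278451), 79.67388153076172) [ 0.48809388 -0.3652342 ]
 ang 79.60215
collar (487.51129150390625, -368.7978820800781) 28.348066329956055 ell [ 0.48765368 -0.36801487  0.066     ]
```

```bash
python3 - <<'E'
from h import *
goto([.488,.040,.2],103)
E
python3 -m inch '[{"travel":[57,0,-10],"turn":0},{"travel":[57,0,-10],"turn":0},{"travel":[57,0,-8],"turn":0},{"travel":[57,0,0],"turn":0},{"travel":[57,0,0],"turn":0}]'
python3 - <<'E'
from h import *
goto([.488,.040,.2],103)
E
```

```text
tcp [ 0.4983 -0.3094  0.1714] yaw 79.64 travel mm [341.9 -73.  -28.7] turn -23.4
time: 2.4
tcp_pos: [0.5502, -0.0277, 0.2003]
orientation: [0.768, 0.64, 0.001, 0.001]
force: [0.5, -0.1, -0.2]
width: 0.997
tcp [ 0.5502 -0.0277  0.2003] yaw 79.58 travel mm [ 55.4 -73.4   0.2] turn -23.4
```

```bash
python3 -m inch '[{"travel":[18,-25,0],"turn":0},{"travel":[18,-25,0],"turn":0},{"travel":[19,-23,0],"turn":-7.8},{"travel":[0,0,0],"turn":-7.8},{"travel":[0,0,0],"turn":-7.8}]'; python3 -m inch '[{"travel":[0,0,0],"turn":0},{"travel":[0,0,0],"turn":0}]';python3 - <<'E'
from h import *
goto([.488,.040,.2],103)
snap('w2')
E
```

```text
time: 3.02
tcp_pos: [0.4878, 0.0383, 0.2]
orientation: [0.62, 0.784, 0.0, 0.001]
force: [0.6, -0.7, -0.1]
width: 0.998
time: 3.28
tcp_pos: [0.488, 0.0381, 0.1996]
orientation: [0.623, 0.782, 0.0, 0.0]
force: [-0.2, -0.2, -0.6]
width: 0.995
tcp [0.488  0.0381 0.1996] yaw 102.91 travel mm [ 1.8  0.4 -0.4] turn -0.1
```

View pics/w2.png

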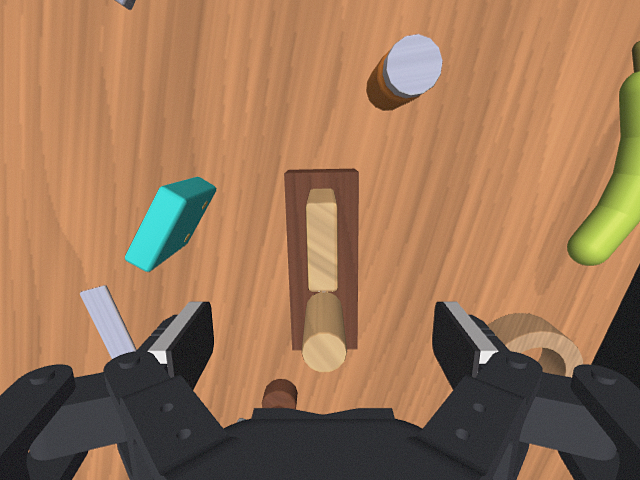

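The wrist view shows the tan slab key with its top face about (307–339, 204–291), the round opener at (324,350), and turquoise at (170,225) off to the left. I'll measure the key's top face.

Run:
```python
from h import *
im,d,po=load('w2')
a=cv2.resize(im[175:305,290:355],None,fx=6,fy=4.5,interpolation=cv2.INTER_CUBIC);cv2.imwrite('pics/c2.png',a)
# depth-based top face (independent of shading)
for r in range(186,296,8): print(r,(d[r,300:346:5]).round(3))
```

```text
186 [0.298 0.298 0.298 0.297 0.297 0.298 0.298 0.299 0.3   0.298]
194 [0.302 0.3   0.268 0.266 0.263 0.262 0.263 0.299 0.301 0.3  ]
202 [0.3   0.302 0.229 0.229 0.229 0.229 0.228 0.232 0.302 0.301]
210 [0.304 0.305 0.229 0.227 0.227 0.228 0.228 0.228 0.303 0.303]
218 [0.306 0.306 0.229 0.229 0.228 0.229 0.229 0.229 0.305 0.305]
226 [0.307 0.307 0.231 0.23  0.23  0.231 0.23  0.231 0.309 0.307]
234 [0.31  0.308 0.231 0.232 0.232 0.233 0.232 0.234 0.307 0.311]
242 [0.309 0.311 0.233 0.233 0.232 0.233 0.233 0.233 0.311 0.311]
250 [0.314 0.311 0.234 0.235 0.233 0.235 0.235 0.235 0.313 0.312]
258 [0.314 0.316 0.236 0.236 0.235 0.235 0.236 0.237 0.316 0.315]
266 [0.315 0.316 0.239 0.237 0.237 0.238 0.237 0.238 0.315 0.317]
274 [0.318 0.319 0.238 0.241 0.241 0.238 0.239 0.24  0.319 0.318]
282 [0.321 0.32  0.24  0.241 0.239 0.24  0.241 0.239 0.321 0.32 ]
290 [0.323 0.323 0.243 0.242 0.243 0.243 0.241 0.241 0.322 0.322]
```

View pics/c2.png

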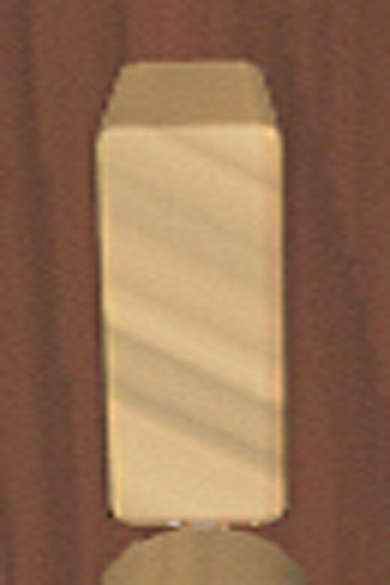

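Run:
```python
from h import *
im,d,po=load('w2')
L=[(97,125),(281,125),(288,523),(113,523)]
uv=[(290+x/6-.4,175+y/4.5-.4) for x,y in L]
W=ray("wrist",uv,.117,po);c=W.mean(0);print(W.round(4),c)
v=(W[0]+W[1]-W[2]-W[3]);a=np.degrees(np.arctan2(v[1],v[0]));print(a)
goto([c[0],c[1],.073],a)
P=np.r_[c[:2],0.117];
```

```text
[[0.4725 0.0653 0.117 ]
 [0.4909 0.0695 0.117 ]
 [0.5052 0.013  0.117 ]
 [0.4866 0.0087 0.117 ]] [0.48879465 0.03912883 0.117     ]
104.09415007911088
tcp [0.488  0.0382 0.1995] yaw 102.94 travel mm [  0.8   1.  126.5] turn -1.2
```

```bash
python3 -m inch '[{"travel":[1,1,30],"turn":-1},{"travel":[0,0,35],"turn":0},{"travel":[0,0,35],"turn":0},{"travel":[0,0,26],"turn":0},{"travel":[0,0,0],"turn":0}]'; python3 -m inch '[{"travel":[0,0,0],"turn":0},{"travel":[0,0,0],"turn":0},{"travel":[0,0,0],"turn":0},{"travel":[0,0,0],"turn":0},{"travel":[0,0,0],"turn":0}]' 0 80; python3 -m inch '[{"travel":[0,0,0],"turn":0},{"travel":[0,0,0],"turn":0},{"travel":[0,0,0],"turn":0}]'; python3 -c "
from h import *
goto([.4888,.0391,.073],104.1);print(state()['force'],state()['ft_torque'])"
```

```text
time: 3.95
tcp_pos: [0.4864, 0.0398, 0.0712]
orientation: [0.616, 0.788, -0.002, -0.002]
force: [0.4, -0.2, 0.5]
width: 0.995
time: 4.58
tcp_pos: [0.489, 0.0397, 0.0739]
orientation: [0.615, 0.788, 0.0, 0.0]
force: [-0.6, -0.6, 3.6]
width: 0.218
time: 4.95
tcp_pos: [0.489, 0.0397, 0.0739]
orientation: [0.615, 0.788, 0.0, 0.0]
force: [-1.2, -1.4, 6.1]
width: 0.225
tcp [0.489  0.0397 0.0739] yaw 104.06 travel mm [-0.6 -0.3  0.9] turn -0.0
[-1.24995001 -1.39867042  6.09394746] [-0.00987553  0.28431014 -0.02686833]
```

```bash
python3 -m inch '[{"travel":[0,0,-20],"turn":0},{"travel":[0,0,-35],"turn":0},{"travel":[0,0,-35],"turn":0},{"travel":[0,0,-37],"turn":0},{"travel":[0,0,0],"turn":0}]' 0 100
python3 - <<'E'
from h import *
snap('w3')
goto([.5072,-.2504,.2],60.3)
E
```

```text
time: 5.58
tcp_pos: [0.4909, 0.0395, 0.2031]
orientation: [0.615, 0.788, 0.002, 0.003]
force: [-0.8, -0.9, -1.4]
width: 0.222
tcp [0.4892 0.0397 0.2008] yaw 104.05 travel mm [-285.7  -53.     0.9] turn 43.8
```

View pics/w3.png

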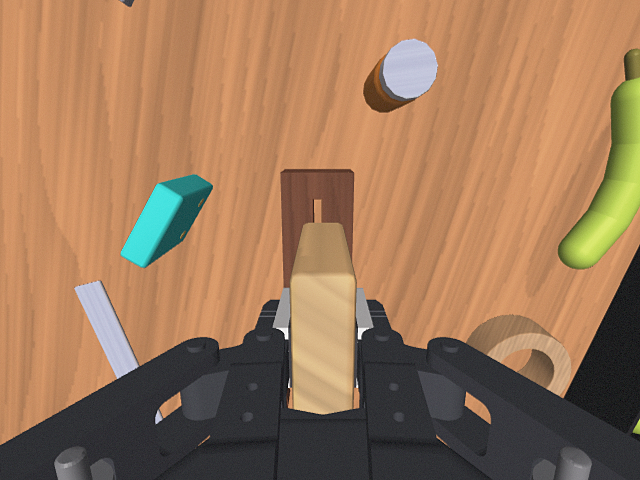

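The key is in the hand: its handle shows at (323,330), upright, and the rest slot behind it is empty. Moving on to fastener a.

```bash
python3 -m inch '[{"travel":[-57,-10.6,0],"turn":0},{"travel":[-57,-10.6,0],"turn":0},{"travel":[-57,-10.6,0],"turn":0},{"travel":[-57,-10.6,0],"turn":0},{"travel":[-57,-10.6,0],"turn":0}]';  python3 -m inch '[{"travel":[0,0,4],"turn":9},{"travel":[0,0,4],"turn":9},{"travel":[0,0,4],"turn":9},{"travel":[0,0,4],"turn":9},{"travel":[0,0,4],"turn":7.8}]';python3 -m inch '[{"travel":[0,0,0],"turn":0},{"travel":[0,0,0],"turn":0}]'
python3 - <<'E'
from h import *
snap('w4')
goto([.5072,-.2504,.128],60.3)
E
```

```text
time: 6.25
tcp_pos: [0.5049, -0.2505, 0.1972]
orientation: [0.615, 0.788, 0.0, -0.002]
force: [1.1, 0.8, -0.9]
width: 0.222
time: 6.88
tcp_pos: [0.5048, -0.2486, 0.1768]
orientation: [0.866, 0.5, -0.001, -0.003]
force: [0.1, 0.4, -1.5]
width: 0.217
time: 7.12
tcp_pos: [0.5057, -0.2491, 0.1788]
orientation: [0.864, 0.503, -0.001, -0.001]
force: [-0.3, -0.2, -1.6]
width: 0.218
tcp [ 0.506  -0.2493  0.1793] yaw 60.34 travel mm [-0.3  1.7 51.3] turn 0.0
```

View pics/w4.png

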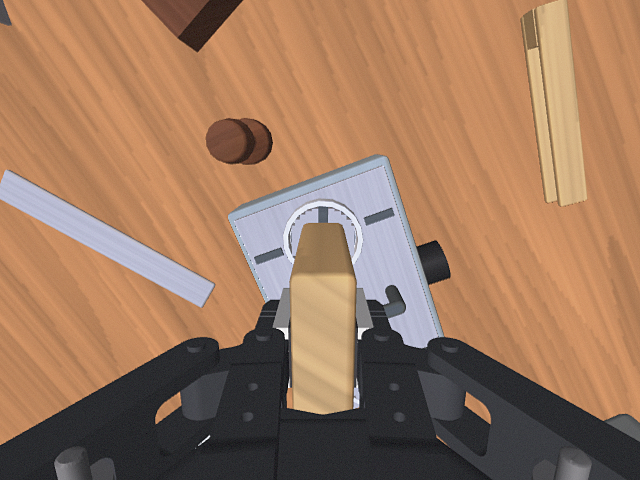

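Run:
```python
from h import *
im,d,po=load('w4')
cv2.imwrite('pics/c4.png',cv2.resize(im[195:420,265:385],None,fx=5,fy=2.6,interpolation=cv2.INTER_CUBIC))
K=camera_info('wrist')['K'];M=camera_info('wrist')['mount']
def tooly(u,depth): 
    x=(u-K[0,2])/K[0,0]*depth; return 1000*(x+M[1,3])
g=cv2.cvtColor(im,cv2.COLOR_BGR2GRAY).astype(int)
for r in (209,212,215,218): print(r,g[r,312:336])
b=im[:,:,0].astype(int)
for r in (226,240,260,290,320,350,380):
    row=b[r];print(r,[ (x,row[x]) for x in list(range(284,306,2))+list(range(340,362,2))], d[r,323])
```

```text
209 [197 201 204 201 201 212 125  91  95  92  97  95  93  94  92  81 183 206
 204 203 200 202 157 100]
212 [194 190 190 193 193 204 126  92  93  97  99  98  93  92  97  82 176 195
 195 191 190 192 195 195]
215 [190 191 190 191 193 204 126  91  96  97  94  96  96  99  94  78 201 196
 195 190 191 190 191 191]
218 [193 189 193 192 192 204 123  91  94  94  92  96  93  92  88  77 200 196
 192 195 191 193 190 188]
226 [(284, np.int64(212)), (286, np.int64(242)), (288, np.int64(243)), (290, np.int64(235)), (292, np.int64(211)), (294, np.int64(215)), (296, np.int64(209)), (298, np.int64(210)), (300, np.int64(211)), (302, np.int64(225)), (304, np.int64(78)), (340, np.int64(65)), (342, np.int64(117)), (344, np.int64(218)), (346, np.int64(214)), (348, np.int64(211)), (350, np.int64(215)), (352, np.int64(219)), (354, np.int64(193)), (356, np.int64(245)), (358, np.int64(244)), (360, np.int64(223))] 0.16787802
240 [(284, np.int64(243)), (286, np.int64(247)), (288, np.int64(162)), (290, np.int64(205)), (292, np.int64(212)), (294, np.int64(214)), (296, np.int64(211)), (298, np.int64(231)), (300, np.
[... 2061 characters left out ...]
30)), (344, np.int64(127)), (346, np.int64(129)), (348, np.int64(113)), (350, np.int64(100)), (352, np.int64(93)), (354, np.int64(55)), (356, np.int64(78)), (358, np.int64(47)), (360, np.int64(51))] 0.11131371
380 [(284, np.int64(41)), (286, np.int64(36)), (288, np.int64(42)), (290, np.int64(87)), (292, np.int64(82)), (294, np.int64(126)), (296, np.int64(125)), (298, np.int64(126)), (300, np.int64(125)), (302, np.int64(126)), (304, np.int64(123)), (340, np.int64(139)), (342, np.int64(138)), (344, np.int64(134)), (346, np.int64(131)), (348, np.int64(118)), (350, np.int64(102)), (352, np.int64(84)), (354, np.int64(67)), (356, np.int64(184)), (358, np.int64(42)), (360, np.int64(57))] 0.11493009
```

View pics/c4.png

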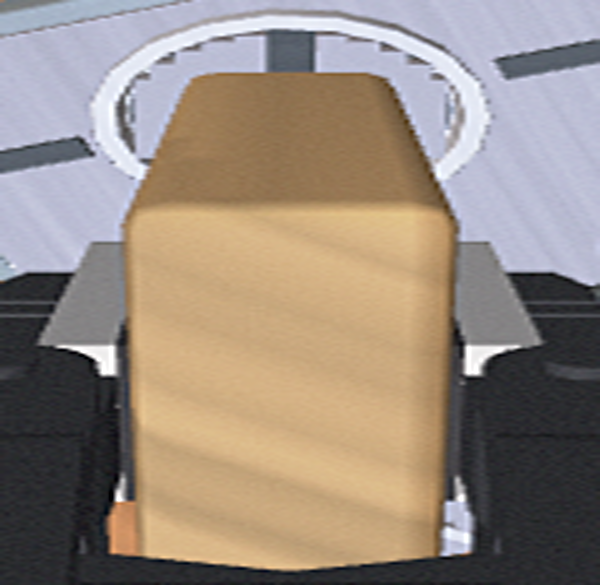

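The handle centre (columns 322.5–323), the slot end (322.8) and the camera axis all line up sideways, so the key is over the slot and parallel to it. The 1.7 mm sideways shift I computed is the wrist camera's mount error, so I'll drop it. Going down.

```bash
python3 -m inch '[{"travel":[0,0,20],"turn":0},{"travel":[0,0,20],"turn":0},{"travel":[0,0,8],"turn":0},{"travel":[0,0,0],"turn":0},{"travel":[0,0,0],"turn":0}]';  python3 -m inch '[{"travel":[0,0,4],"turn":0},{"travel":[0,0,4],"turn":0},{"travel":[0,0,0],"turn":0},{"travel":[0,0,0],"turn":0}]'
```

```text
time: 7.8
tcp_pos: [0.5071, -0.2501, 0.1333]
orientation: [0.865, 0.502, 0.0, 0.001]
force: [1.0, 0.8, -0.2]
width: 0.222
time: 8.3
tcp_pos: [0.5064, -0.2496, 0.1242]
orientation: [0.865, 0.502, -0.0, -0.0]
force: [-0.2, -0.1, -2.1]
width: 0.218
```

```bash
python3 -m inch '[{"travel":[0,0,3],"turn":0},{"travel":[0,0,0],"turn":0},{"travel":[0,0,0],"turn":0}]';  python3 -m inch '[{"travel":[0,0,0],"turn":8},{"travel":[0,0,0],"turn":8},{"travel":[0,0,0],"turn":0}]'; python3 -c "
from h import *
s=state();print(s['force'],s['ft_torque'],s['tcp_pos'],yaw(s['orientation']))"
```

```text
time: 8.68
tcp_pos: [0.5064, -0.2496, 0.1212]
orientation: [0.865, 0.502, -0.0, -0.0]
force: [-0.3, -0.4, -1.8]
width: 0.221
time: 9.05
tcp_pos: [0.5059, -0.2492, 0.1212]
orientation: [0.926, 0.378, -0.0, -0.001]
force: [-0.8, 1.9, 0.0]
width: 0.224
[-0.76825227  1.85750298  0.01169652] [0.32210569 0.37333901 0.04940255] [ 0.50588884 -0.24916185  0.12119461] 44.35799709580928
```

```bash
python3 -m inch '[{"travel":[0,0,0],"turn":9},{"travel":[0,0,0],"turn":9},{"travel":[0,0,0],"turn":9},{"travel":[0,0,0],"turn":9},{"travel":[0,0,0],"turn":9}]';  python3 -m inch '[{"travel":[0,0,0],"turn":9},{"travel":[0,0,0],"turn":4},{"travel":[0,0,0],"turn":0},{"travel":[0,0,0],"turn":0}]'; python3 -c "
from h import *
s=state();print(s['force'],s['ft_torque'],s['tcp_pos'],yaw(s['orientation']));snap('w5')"
```

```text
time: 9.68
tcp_pos: [0.506, -0.2493, 0.1212]
orientation: [1.0, -0.008, -0.001, -0.0]
force: [-1.2, 1.2, 0.5]
width: 0.224
time: 10.18
tcp_pos: [0.5061, -0.2494, 0.1211]
orientation: [0.993, -0.119, -0.0, -0.0]
force: [-2.3, 0.6, -0.4]
width: 0.223
[-2.29272224  0.58081377 -0.39176735] [0.21793864 0.45985932 0.12781592] [ 0.5060703  -0.24941442  0.12113654] -13.630659723986104
```

View pics/w5.png

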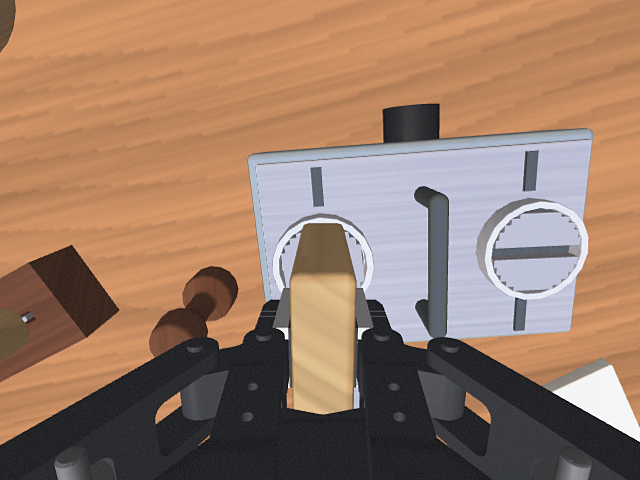

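The wrist view shows the key standing in fastener a (collar at about (322,265)), nearly in line with its rib at (317,187). I'll turn on until the stop reacts.

```bash
for i in 1; do python3 -m inch '[{"travel":[0,0,0],"turn":4},{"travel":[0,0,0],"turn":0},{"travel":[0,0,0],"turn":0}]'; done; python3 -c "
from h import *
s=state();print(s['force'],s['ft_torque'],yaw(s['orientation']))"; python3 -m inch '[{"travel":[0,0,0],"turn":3},{"travel":[0,0,0],"turn":0},{"travel":[0,0,0],"turn":0}]'; python3 -c "
from h import *
s=state();print(s['force'],s['ft_torque'],yaw(s['orientation']))"
```

```text
time: 10.6
tcp_pos: [0.5061, -0.2494, 0.1212]
orientation: [0.988, -0.153, -0.0, -0.0]
force: [-1.9, 0.8, 0.3]
width: 0.221
[-1.89924307  0.83116265  0.30050297] [0.33614664 0.5114313  0.23715276] -17.649674560042403
time: 10.98
tcp_pos: [0.5061, -0.2494, 0.1212]
orientation: [0.984, -0.179, -0.0, -0.0]
force: [-2.6, 0.7, 0.0]
width: 0.222
[-2.55577187  0.66546305  0.03874934] [0.38222623 0.68976163 0.97629118] -20.615623881207647
```

Mz rose from 0.24 to 0.98 N m, which is the stop. I'll back off 9° to free the blade, lift 60 mm and check.

```bash
python3 -m inch '[{"travel":[0,0,0],"turn":-5},{"travel":[0,0,0],"turn":-4},{"travel":[0,0,0],"turn":0}]'; python3 -m inch '[{"travel":[0,0,-20],"turn":0},{"travel":[0,0,-20],"turn":0},{"travel":[0,0,-20],"turn":0},{"travel":[0,0,0],"turn":0},{"travel":[0,0,0],"turn":0}]'; python3 -c "
from h import *
s=state();print(s['force'],s['ft_torque'],yaw(s['orientation']));snap('w6')
goto([.4858,-.3674,.181],80.1)"
```

```text
time: 11.35
tcp_pos: [0.5075, -0.2503, 0.1217]
orientation: [0.995, -0.103, 0.001, 0.0]
force: [0.4, -0.2, -1.0]
width: 0.223
time: 11.98
tcp_pos: [0.5062, -0.2495, 0.1806]
orientation: [0.995, -0.103, -0.0, -0.0]
force: [-0.6, 0.1, -1.1]
width: 0.219
[-0.57096984  0.13475831 -1.1126324 ] [-0.00338052  0.06558531 -0.03191282] -11.798457816963221
tcp [ 0.5059 -0.2493  0.1801] yaw -11.78 travel mm [  4.4 119.7  -1. ] turn -91.9
```

View pics/w6.png

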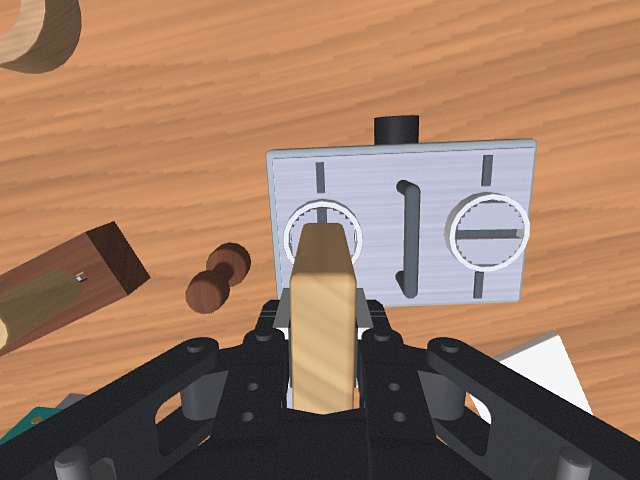

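Slot a at (321,213) is in line with its ribs (320,178), so it is locked. Going to b.

```bash
python3 -m inch '[{"travel":[2,50,0],"turn":0},{"travel":[2,50,0],"turn":0},{"travel":[0,20,0],"turn":-10.5},{"travel":[0,0,0],"turn":-10.5},{"travel":[0,0,0],"turn":-10.5}]'; python3 -m inch '[{"travel":[0,0,0],"turn":-10},{"travel":[0,0,0],"turn":-10},{"travel":[0,0,0],"turn":-10},{"travel":[0,0,0],"turn":-10},{"travel":[0,0,0],"turn":-10}]';python3 -m inch '[{"travel":[0,0,0],"turn":-10},{"travel":[0,0,0],"turn":0},{"travel":[0,0,0],"turn":0},{"travel":[0,0,0],"turn":0}]'; python3 -c "
from h import *
snap('w7')
goto([.4858,-.3674,.181],79.8)"
```

```text
time: 12.65
tcp_pos: [0.4851, -0.3679, 0.1795]
orientation: [0.985, 0.174, -0.001, -0.001]
force: [-0.3, -0.9, -1.9]
width: 0.223
time: 13.28
tcp_pos: [0.4854, -0.3674, 0.1796]
orientation: [0.819, 0.574, -0.0, -0.001]
force: [-0.3, -0.5, -1.4]
width: 0.221
time: 13.78
tcp_pos: [0.4858, -0.3678, 0.181]
orientation: [0.768, 0.641, -0.0, -0.0]
force: [0.0, 0.2, -0.6]
width: 0.221
tcp [ 0.4859 -0.3679  0.1811] yaw 79.7 travel mm [ 0.4 -0.1  0.1] turn -0.1
```

View pics/w7.png

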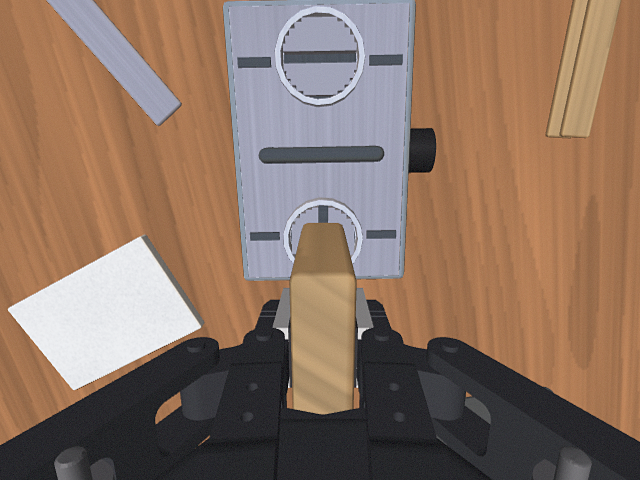

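Slot a at (320,57) is parallel to its ribs (254,62) and (386,60). Slot b's end at (323,213) lines up with the handle. One numeric check before going in.

```bash
python3 -c "
from h import *
im,d,po=load('w7');g=cv2.cvtColor(im,cv2.COLOR_BGR2GRAY)
for r in (209,213,218):
    x=np.nonzero(g[r,310:338]<140)[0]+310;print(x.min(),x.max())
"
python3 -m inch '[{"travel":[0,0,20],"turn":0},{"travel":[0,0,20],"turn":0},{"travel":[0,0,8],"turn":0},{"travel":[0,0,0],"turn":0},{"travel":[0,0,0],"turn":0}]'
```

```text
310 337
318 327
318 327
time: 14.45
tcp_pos: [0.4864, -0.3684, 0.134]
orientation: [0.767, 0.641, 0.0, 0.001]
force: [-0.5, 0.3, -1.2]
width: 0.221
```

```bash
python3 -m inch '[{"travel":[0,0,4],"turn":0},{"travel":[0,0,4],"turn":0},{"travel":[0,0,4],"turn":0},{"travel":[0,0,0],"turn":0},{"travel":[0,0,0],"turn":0}]';  python3 -m inch '[{"travel":[0,0,0],"turn":8},{"travel":[0,0,0],"turn":8},{"travel":[0,0,0],"turn":0}]'; python3 -c "
from h import *
s=state();print(s['force'],s['ft_torque'],s['tcp_pos'],yaw(s['orientation']))"
```

```text
time: 15.08
tcp_pos: [0.4859, -0.3679, 0.1212]
orientation: [0.767, 0.641, -0.0, -0.0]
force: [0.4, 0.7, -0.9]
width: 0.222
time: 15.45
tcp_pos: [0.4858, -0.3679, 0.1214]
orientation: [0.849, 0.529, -0.0, -0.0]
force: [-1.4, 1.0, -0.8]
width: 0.224
[-1.41776709  0.98681321 -0.79638957] [0.02371662 0.17421575 0.03255591] [ 0.48583824 -0.36794314  0.1214395 ] 63.8529612667375
```

From 63.9° to about −20.5° is 84° more.

```bash
python3 -m inch '[{"travel":[0,0,0],"turn":9},{"travel":[0,0,0],"turn":9},{"travel":[0,0,0],"turn":9},{"travel":[0,0,0],"turn":9},{"travel":[0,0,0],"turn":9}]';  python3 -m inch '[{"travel":[0,0,0],"turn":9},{"travel":[0,0,0],"turn":9},{"travel":[0,0,0],"turn":9},{"travel":[0,0,0],"turn":9},{"travel":[0,0,0],"turn":0}]'; python3 -c "
from h import *
s=state();print(s['force'],s['ft_torque'],s['tcp_pos'],yaw(s['orientation']))"; python3 -m inch '[{"travel":[0,0,0],"turn":3},{"travel":[0,0,0],"turn":0},{"travel":[0,0,0],"turn":0}]'; python3 -c "
from h import *
s=state();print(s['force'],s['ft_torque'],yaw(s['orientation']))"
```

```text
time: 16.08
tcp_pos: [0.4857, -0.3678, 0.1214]
orientation: [0.987, 0.162, -0.0, -0.0]
force: [-1.0, 0.8, 0.1]
width: 0.219
time: 16.7
tcp_pos: [0.4857, -0.3677, 0.1214]
orientation: [0.989, -0.148, -0.0, -0.0]
force: [-1.0, 1.3, -1.0]
width: 0.222
[-0.99518325  1.26817177 -1.02845515] [0.16883805 0.25598806 0.09094081] [ 0.48574016 -0.36771446  0.12138396] -17.020937876339257
time: 17.08
tcp_pos: [0.4858, -0.3677, 0.1214]
orientation: [0.985, -0.174, -0.0, -0.0]
force: [-1.4, 2.3, 0.7]
width: 0.222
[-1.39710262  2.27763613  0.72348483] [0.42345354 0.34720983 0.84902708] -20.047304714516727
```

Mz 0.85 N m, so b is at its stop too. Backing off and lifting.

```bash
python3 -m inch '[{"travel":[0,0,0],"turn":-5},{"travel":[0,0,0],"turn":-4},{"travel":[0,0,0],"turn":0}]'; python3 -m inch '[{"travel":[0,0,-20],"turn":0},{"travel":[0,0,-25],"turn":0},{"travel":[0,0,-40],"turn":0},{"travel":[0,0,0],"turn":0},{"travel":[0,0,0],"turn":0}]'; python3 -c "
from h import *
s=state();print(yaw(s['orientation']));snap('w8')
goto([.530,.300,.205],91)"
```

```text
time: 17.45
tcp_pos: [0.4862, -0.3683, 0.1213]
orientation: [0.995, -0.098, 0.001, 0.0]
force: [0.6, -0.5, -1.8]
width: 0.218
time: 18.08
tcp_pos: [0.4859, -0.3679, 0.2067]
orientation: [0.995, -0.098, 0.0, 0.0]
force: [-0.2, -0.1, -2.9]
width: 0.221
-11.262949163992051
tcp [ 0.4854 -0.3674  0.2054] yaw -11.26 travel mm [ -86.5 -663.3    1.2] turn -102.3
```

View pics/w8.png

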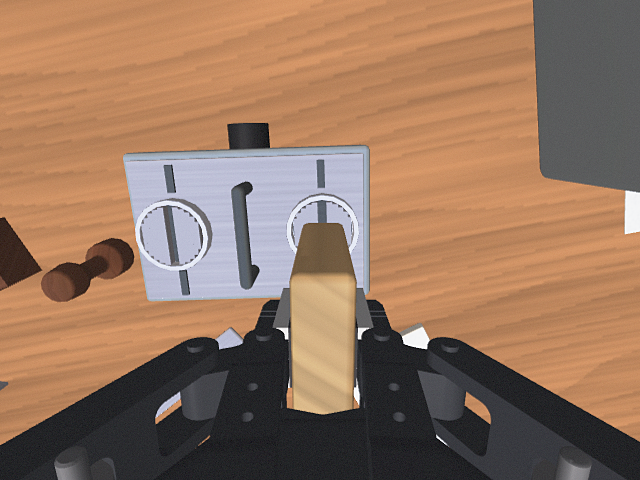

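Both slots, at (171,235) and (322,212), now line up with their ribs. Carrying the key to the case.

```bash
python3 -m inch '[{"travel":[-7.5,-58,0],"turn":0},{"travel":[-7.5,-58,0],"turn":0},{"travel":[-7.5,-58,0],"turn":0},{"travel":[-7.5,-58,0],"turn":0},{"travel":[-7.5,-58,0],"turn":0}]' ; python3 -m inch '[{"travel":[-7.5,-58,0],"turn":0},{"travel":[-7.5,-58,0],"turn":0},{"travel":[-7.5,-58,0],"turn":0},{"travel":[-7.5,-58,0],"turn":0},{"travel":[-7.5,-58,0],"turn":0}]'; python3 -m inch '[{"travel":[0,0,0],"turn":-10},{"travel":[0,0,0],"turn":-10},{"travel":[0,0,0],"turn":-10},{"travel":[0,0,0],"turn":-10},{"travel":[0,0,0],"turn":-10}]'; python3 -m inch '[{"travel":[0,0,0],"turn":-10},{"travel":[0,0,0],"turn":-10},{"travel":[0,0,0],"turn":-10},{"travel":[0,0,0],"turn":-10},{"travel":[0,0,0],"turn":-10}]';python3 -c "
from h import *
goto([.530,.300,.205],91)"
```

```text
time: 18.75
tcp_pos: [0.5045, -0.074, 0.2046]
orientation: [0.995, -0.098, -0.001, -0.0]
force: [1.0, -0.1, -2.0]
width: 0.224
time: 19.38
tcp_pos: [0.5242, 0.2172, 0.2045]
orientation: [0.995, -0.098, -0.001, 0.001]
force: [1.3, 0.2, -1.9]
width: 0.222
time: 20.0
tcp_pos: [0.5241, 0.2153, 0.2042]
orientation: [0.942, 0.334, -0.002, -0.0]
force: [0.5, 0.9, -1.1]
width: 0.223
time: 20.62
tcp_pos: [0.5242, 0.2152, 0.2042]
orientation: [0.713, 0.701, -0.002, -0.001]
force: [-0.1, 0.4, -1.6]
width: 0.222
tcp [0.5242 0.2152 0.2042] yaw 89.07 travel mm [84.8  4.4 -0.9] turn -1.9
```

```bash
python3 -m inch '[{"travel":[0,0,0],"turn":-1.9},{"travel":[0,0,0],"turn":0},{"travel":[0,0,0],"turn":0}]'; python3 -c "
from h import *
snap('w9')
goto([.530,.300,.205],91)"
```

```text
time: 21.0
tcp_pos: [0.5252, 0.2155, 0.2059]
orientation: [0.704, 0.711, -0.0, -0.0]
force: [0.2, -0.5, -1.1]
width: 0.221
tcp [0.5253 0.2155 0.2061] yaw 90.6 travel mm [84.4  5.6  1.1] turn -0.4
```

View pics/w9.png

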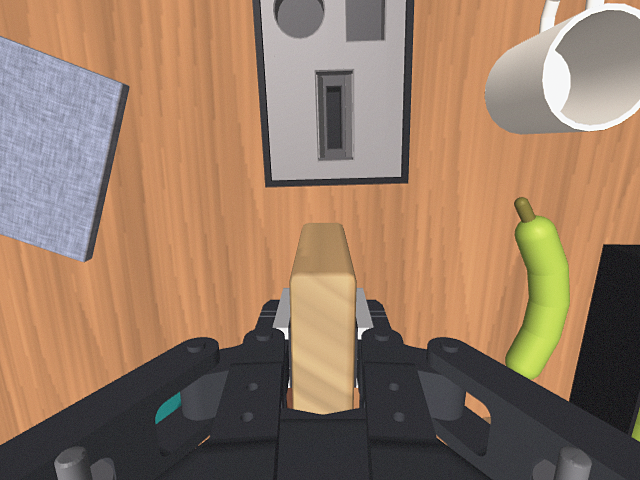

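The cutout opening is at about (316–354, 71–160), with the blade slit inside at (334,118). The round cutout and the small rectangle are farther away. I'll measure it with the mount's y error taken out.

Run:
```python
from h import *
im,d,po=load('w9')
cv2.imwrite('pics/c9.png',cv2.resize(im[60:170,305:365],None,fx=8,fy=5,interpolation=cv2.INTER_CUBIC))
```

```text
(no output)
```

View pics/c9.png

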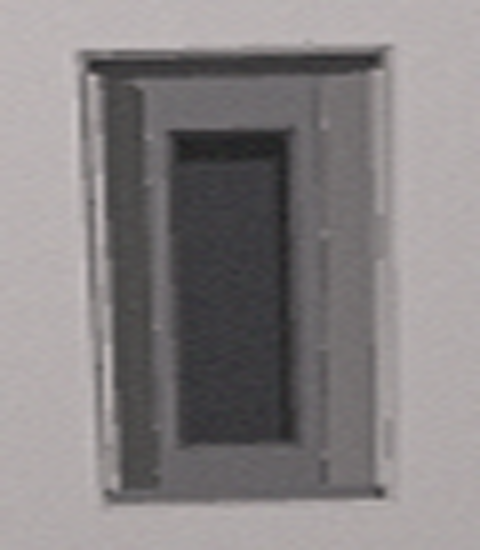

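Run:
```python
from h import *
im,d,po=load('w9')
R=Rot.from_quat(po[1]).as_matrix();yb=R[:,1]*0.00207
for n,L,z in (("open",[(82,53),(393,48),(395,497),(105,502)],.054),("slit",[(168,132),(295,128),(297,442),(178,445)],.036)):
    uv=[(305+x/8-.44,60+y/5-.4) for x,y in L]
    W=ray("wrist",uv,z,po)-yb;c=W.mean(0);v=W[0]+W[1]-W[2]-W[3]
    print(n,"sizes",np.linalg.norm(W[0]-W[1]),np.linalg.norm(W[2]-W[3]),np.linalg.norm(W[1]-W[2]),"c",c,"ang",np.degrees(np.arctan2(v[1],v[0])))
    print(" tool off mm",(R.T@(c-po[0])*1000)[:2])
# key in hand: near/far along tool x: back top edge row 273 of handle, bottom edge row 224
ci=camera_info('wrist')
for (u,v,h) in ((323,224,-.0315),(323,273,.0435)):  # z above TCP of handle underside / top
    P=ray("wrist",[(u,v)],po[0][2]+h,po);print("key back edge tool x mm",(R.T@(P[0]-po[0])*1000)[:2])
goto([.530,.300,.205],91)
```

```text
open sizes 0.028443278151572347 0.028203057307249157 0.0640648510833598 c [0.53330977 0.30054606 0.05400156] ang 92.1608558873892
 tool off mm [84.97243792  9.06460588]
slit sizes 0.012465754007186861 0.01218940761023488 0.047678096870490586 c [0.53296241 0.30046952 0.03600156] ang 91.78319827297811
 tool off mm [84.90236866  8.73005672]
key back edge tool x mm [27.88977756  1.84385907]
key back edge tool x mm [30.04030801  1.70054847]
tcp [0.5253 0.2155 0.2061] yaw 90.6 travel mm [84.4  5.6  1.1] turn -0.4
```

```bash
python3 -m inch '[{"travel":[43,4.6,0],"turn":0},{"travel":[43,4.6,0],"turn":0},{"travel":[0,0,20],"turn":-1.3},{"travel":[0,0,20],"turn":0},{"travel":[0,0,0],"turn":0}]';python3 -m inch '[{"travel":[0,0,0],"turn":0},{"travel":[0,0,0],"turn":0}]'; python3 -c "
from h import *
snap('w10')
goto([.5333,.3010,.068],91.9)"
```

```text
time: 21.68
tcp_pos: [0.5316, 0.3005, 0.1632]
orientation: [0.695, 0.719, -0.003, -0.001]
force: [-0.0, 0.3, -1.7]
width: 0.222
time: 21.92
tcp_pos: [0.5345, 0.3016, 0.1675]
orientation: [0.695, 0.719, 0.001, 0.0]
force: [-0.3, -0.5, -1.6]
width: 0.221
tcp [0.5344 0.3016 0.1675] yaw 91.92 travel mm [-0.6 -1.4 99.4] turn 0.0
```

View pics/w10.png

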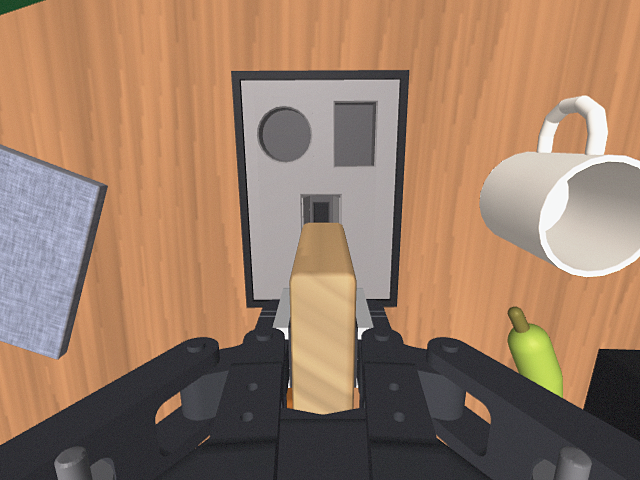

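Run:
```python
from h import *
im,d,po=load('w10')
g=cv2.cvtColor(im,cv2.COLOR_BGR2GRAY)
for r in (200,206,212,218): print(r,g[r,296:346])
print(g[186:204,310])
R=Rot.from_quat(po[1]).as_matrix()
for u,v in((301.5,194),(341.5,194)):
    P=ray("wrist",[(u,v)],.054,po);print((R.T@(P[0]-po[0])*1000)[:2])
```

```text
200 [167 169 173 176 131 130 184  83  75  78  75  77  80  73 103 101 100 101
 102 101  95 101  99  98  97  96 100  98  95  99  96  97  99  98  95 102
  96 114 115 114 113 108 108 151 148 146 169 168 168 165]
206 [169 169 170 174 145 112 179 110  75  75  78  76  74  74 103 105  87  77
  40  51  50  46  52  57  48  53  49  50  52  51  48  51  60  87 102  97
  96 116 117 115 115 110 109 149 149 145 169 168 168 169]
212 [168 170 172 174 144 111 182 103  74  74  82  76  79  70 102 104  87  71
  44  50  52  54  54  46  54  53  54  54  46  48  52  49  69  84 101  96
  94 116 114 114 116 115 108 150 149 142 170 165 165 169]
218 [169 168 169 171 164 114 159 133  78  76  79  76  74  66 100 104  95  77
  40  55  51  54  49  55  54  54  49  55  49  51  53  48  65  91  98  95
  97 115 114 111 115 114 108 151 149 145 168 170 166 164]
[171 168 174 169 170 171 171 167 124 103  99  99 105 102 103 101 104 105]
[ 31.23053732 -12.94434661]
[31.2265678  14.78436396]
```

The cutout's centre is at column 321, while the key is at 322.8. I'll shift −1.1 mm in y. Along the length it's fine. Going down to just above the foam.

```bash
python3 -m inch '[{"travel":[0,-1.1,20],"turn":0},{"travel":[0,0,25],"turn":0},{"travel":[0,0,20],"turn":0},{"travel":[0,0,12],"turn":0},{"travel":[0,0,0],"turn":0}]';python3 -m inch '[{"travel":[0,0,0],"turn":0},{"travel":[0,0,0],"turn":0}]'
```

```text
time: 22.6
tcp_pos: [0.5319, 0.3014, 0.0882]
orientation: [0.695, 0.719, -0.001, -0.0]
force: [-0.3, 0.4, 0.2]
width: 0.217
time: 22.85
tcp_pos: [0.5334, 0.302, 0.0905]
orientation: [0.695, 0.719, 0.001, 0.0]
force: [1.0, -0.1, -1.3]
width: 0.221
```

```bash
python3 -c "
from h import *
snap('w11')"
```

```text
(no output)
```

View pics/w11.png

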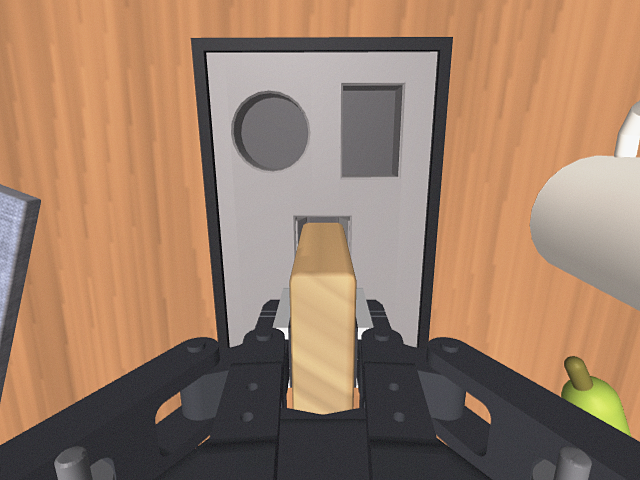

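Run:
```python
from h import *
im,d,po=load('w11')
g=cv2.cvtColor(im,cv2.COLOR_BGR2GRAY)
print(g[208:232,322],g[208:232,316]); print(g[220,288:360])
R=Rot.from_quat(po[1]).as_matrix()
for v,z in((215.5,.054),(223.5,.0585)):
    P=ray("wrist",[(323,v)],z,po);print((R.T@(P[0]-po[0])*1000)[:2])
```

```text
[175 172 173 174 173 175 174 157 127  98  98  97  99  95 110 148 142 140
 143 142 144 138 140 140] [174 173 173 173 173 173 170 156 121 101  98 100 100  95 108 149 144 145
 144 142 145 144 142 147]
[172 174 174 177 180 152 124 102 122 104  90  89  78  78  79  83  77  79
  65 108 106 104 102  98 102  97  99  99 100  97 101 100 100  97  99 100
  99  97  97  96 101  99  99  93  99  99 100 102 105 107  92 119 120 116
 121 119 117 122 121 107 115 119 149 140 176 173 172 173 175 174 175 171]
[31.02794008  1.81119015]
[27.98133878  1.80427215]
```

The far-side gap is about 2 mm once the handle's rounded edge is allowed for, and it's centred sideways (opening 294–352, key 323). Pressing in.

```bash
python3 -m inch '[{"travel":[0,0,4],"turn":0},{"travel":[0,0,4],"turn":0},{"travel":[0,0,3],"turn":0},{"travel":[0,0,0],"turn":0}]';python3 -m inch '[{"travel":[0,0,3],"turn":0},{"travel":[0,0,3],"turn":0},{"travel":[0,0,0],"turn":0}]'
```

```text
time: 23.4
tcp_pos: [0.5329, 0.3016, 0.0781]
orientation: [0.695, 0.719, 0.0, 0.0]
force: [0.6, -0.3, -1.3]
width: 0.221
time: 23.78
tcp_pos: [0.5333, 0.302, 0.0733]
orientation: [0.695, 0.719, 0.001, 0.0]
force: [1.4, -1.0, 4.0]
width: 0.218
```

```bash
python3 -m inch '[{"travel":[0,0,2],"turn":0},{"travel":[0,0,2],"turn":0},{"travel":[0,0,0],"turn":0}]';python3 -m inch '[{"travel":[0,0,2],"turn":0},{"travel":[0,0,0],"turn":0},{"travel":[0,0,0],"turn":0}]'
```

```text
time: 24.15
tcp_pos: [0.533, 0.3018, 0.0681]
orientation: [0.695, 0.719, 0.0, 0.0]
force: [2.6, 1.2, 0.4]
width: 0.22
time: 24.52
tcp_pos: [0.533, 0.3018, 0.068]
orientation: [0.695, 0.719, 0.0, 0.0]
force: [-0.5, -1.6, 9.3]
width: 0.222
```

It stopped at TCP z 0.068, where home was expected. One more press to confirm.

```bash
python3 -m inch '[{"travel":[0,0,2],"turn":0},{"travel":[0,0,0],"turn":0},{"travel":[0,0,0],"turn":0}]'; python3 -c "
from h import *
print(state()['force'],state()['tcp_pos'])"
```

```text
time: 24.9
tcp_pos: [0.5332, 0.3019, 0.068]
orientation: [0.695, 0.719, 0.0, 0.0]
force: [-5.0, -2.7, 18.6]
width: 0.222
[-4.95736976 -2.68135517 18.58955801] [0.53315279 0.30185906 0.06796602]
```

```bash
python3 -m inch '[{"travel":[0,0,2],"turn":0},{"travel":[0,0,0],"turn":0},{"travel":[0,0,-5],"turn":0},{"travel":[0,0,0],"turn":0}]'; python3 -c "
from h import *
print(state()['force'],state()['tcp_pos'])"
```

```text
time: 25.4
tcp_pos: [0.5331, 0.3018, 0.068]
orientation: [0.695, 0.719, 0.001, 0.0]
force: [0.5, -0.3, 6.3]
width: 0.219
[ 0.4568247  -0.31067222  6.27226374] [0.53307333 0.30178563 0.06800438]
```

```bash
python3 -m inch '[{"travel":[0,0,0],"turn":0},{"travel":[0,0,0],"turn":0},{"travel":[0,0,0],"turn":0},{"travel":[0,0,0],"turn":0},{"travel":[0,0,0],"turn":0}]' 40; python3 -m inch '[{"travel":[0,0,-15],"turn":0},{"travel":[0,0,-30],"turn":0},{"travel":[0,0,-45],"turn":0},{"travel":[0,0,-45],"turn":0},{"travel":[0,0,0],"turn":0}]'; python3 -m inch '[{"travel":[-40,0,0],"turn":0},{"travel":[-40,0,0],"turn":0},{"travel":[0,0,0],"turn":0},{"travel":[0,0,0],"turn":0}]'; python3 -c "
from h import *
snap('w12')
for n in ['side','top']:
    p,d=camera(n); cv2.imwrite(f'pics/{n}1.png',p[:,:,::-1])
print(state()['force'],state()['tcp_pos'])"
```

```text
time: 26.02
tcp_pos: [0.5324, 0.3016, 0.0672]
orientation: [0.695, 0.719, -0.0, -0.0]
force: [-0.1, 0.3, 0.4]
width: 0.471
time: 26.65
tcp_pos: [0.5361, 0.3031, 0.2095]
orientation: [0.695, 0.719, 0.006, 0.003]
force: [0.7, -0.4, 0.6]
width: 0.468
time: 27.15
tcp_pos: [0.535, 0.2219, 0.2021]
orientation: [0.695, 0.719, -0.0, -0.0]
force: [-0.3, 0.3, -0.8]
width: 0.472
[ 0.52660975  0.35153343 -0.15938613] [0.53507766 0.22264195 0.20212016]
```

View pics/w12.png

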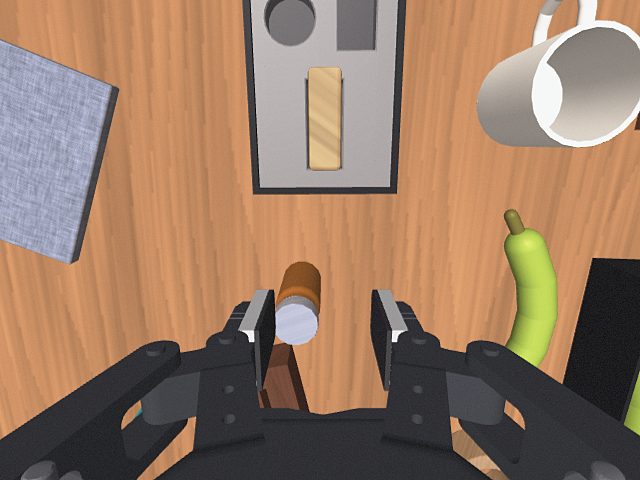

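View pics/side1.png

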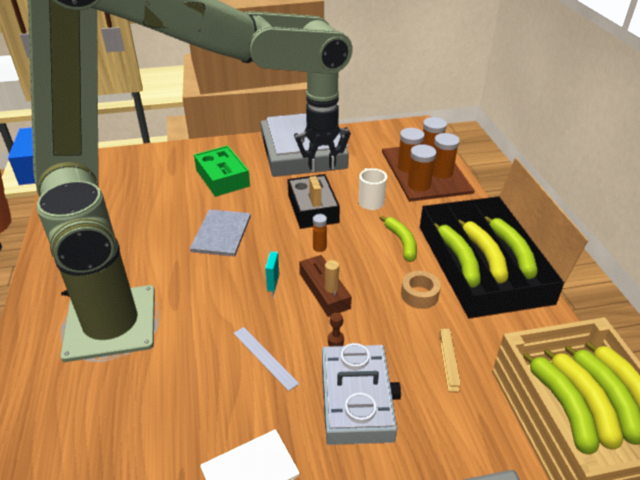

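The key stands upright in the case's cutout (wrist (324,118), side (315,190)) and the bystanders look unmoved. Last check is the height of the handle's top, which should be 111 mm when home, plus its tilt.

Run:
```python
from h import *
im,d,po=load('w12')
ci=camera_info('wrist');K=ci['K'];T=np.eye(4);T[:3,:3]=Rot.from_quat(po[1]).as_matrix();T[:3,3]=po[0];W=T@ci['mount']
def z(u0,u1,v0,v1):
    v,u=np.mgrid[v0:v1,u0:u1];D=d[v0:v1,u0:u1];m=D>0
    P=np.stack([(u-K[0,2])/K[0,0]*D,-(v-K[1,2])/K[1,1]*D,-D],-1)[m]@W[:3,:3].T+W[:3,3]
    A=np.c_[P[:,:2]-P[:,:2].mean(0),np.ones(len(P))];return np.linalg.lstsq(A,P[:,2],rcond=None)[0].round(4)
print("handle top slope,z",z(313,336,95,160));print("foam",z(265,300,90,170),z(350,380,90,170))
a=cv2.imread('pics/top0.png').astype(int);b=cv2.imread('pics/top1.png').astype(int)
df=(abs(a-b).max(2)>40).astype(np.uint8);n,l,s,c=cv2.connectedComponentsWithStats(df)
print([tuple(x) for x in s[1:] if x[4]>15])
```

```text
handle top slope,z [0.0066 0.0028 0.1106]
foam [0.0006 0.0004 0.0535] [-0.0035 -0.003   0.0535]
[(np.int32(209), np.int32(194), np.int32(431), np.int32(286), np.int32(24835)), (np.int32(229), np.int32(232), np.int32(21), np.int32(9), np.int32(142)), (np.int32(425), np.int32(241), np.int32(10), np.int32(8), np.int32(31)), (np.int32(320), np.int32(248), np.int32(22), np.int32(12), np.int32(147)), (np.int32(430), np.int32(249), np.int32(10), np.int32(8), np.int32(32)), (np.int32(474), np.int32(249), np.int32(8), np.int32(10), np.int32(29)), (np.int32(472), np.int32(258), np.int32(3), np.int32(7), np.int32(17)), (np.int32(265), np.int32(279), np.int32(13), np.int32(5), np.int32(36)), (np.int32(241), np.int32(338), np.int32(3), np.int32(9), np.int32(16)), (np.int32(245), np.int32(357), np.int32(23), np.int32(9), np.int32(92)), (np.int32(269), np.int32(357), np.int32(11), np.int32(5), np.int32(18)), (np.int32(242), np.int32(360), np.int32(7), np.int32(36), np.int32(59)), (np.int32(278), np.int32(369), np.int32(18), np.int32(3), np.int32(35)), (np.int32(270), np.int32(399), np.int32(19), np
[... 502 characters left out ...]
nt32(57), np.int32(26), np.int32(519)), (np.int32(536), np.int32(431), np.int32(11), np.int32(10), np.int32(20)), (np.int32(298), np.int32(434), np.int32(10), np.int32(5), np.int32(24)), (np.int32(504), np.int32(441), np.int32(31), np.int32(20), np.int32(95)), (np.int32(465), np.int32(446), np.int32(43), np.int32(4), np.int32(84)), (np.int32(323), np.int32(448), np.int32(6), np.int32(20), np.int32(51)), (np.int32(480), np.int32(460), np.int32(20), np.int32(4), np.int32(40)), (np.int32(449), np.int32(462), np.int32(16), np.int32(3), np.int32(28)), (np.int32(299), np.int32(464), np.int32(33), np.int32(16), np.int32(131)), (np.int32(446), np.int32(472), np.int32(25), np.int32(7), np.int32(51))]
```

View pics/top1.png

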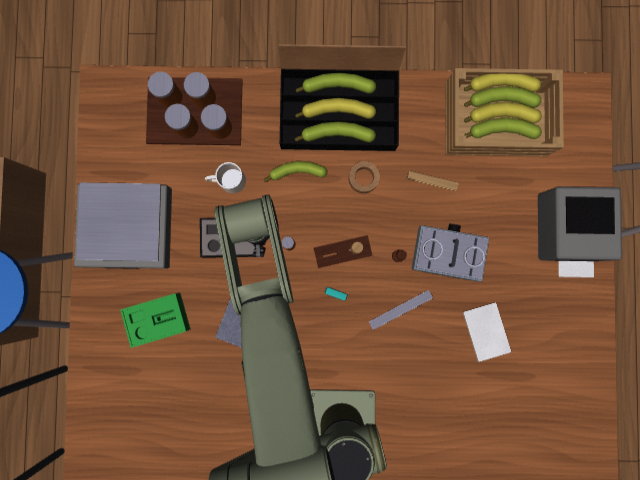

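The handle's top is at 110.6 mm (57.1 mm above the foam), with less than 0.5° of tilt. The top view shows both slots in line with their ribs, at (433,249) and (475,256). Outside the area the arm covers, only the key and the two slots have changed. Handing in.

```bash
python3 -c "
from workcell import *
print(sign_off())"
```

```text
the job is handed in; nothing more can be done
None
```

Both fasteners are locked, and the key is pressed home in its foam cutout and released. I handed the job in with about 27 of the 69 s used.

- **Fasteners:** I turned a, then b, clockwise until the stop pushed back (0.98 and 0.85 N m). Afterwards both slots looked in line with their ribs in the wrist and top views.
- **Key:** It stopped moving at the expected home height while the force built to 18.6 N, and one further press did not move it. After release, the handle's top was 57.1 mm above the foam (57 expected), with under 0.5° of tilt.
- **Bystanders:** Before-and-after top views show no change where the arm isn't in view. The part the arm covers, around the case, I could only check by eye in the side and wrist views, and nothing there looked moved.
- **Disagreement:** The wrist camera's stated sideways mounting was about 2 mm off. I lined the key up with the slots and the cutout in the image instead.

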